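# Clear the stray step clamp off the milling table and load the black tube piece

### The job

A step clamp has been left lying in the blue-framed nest on the small milling table. First pick it out and leave it in the beech parts tray; then take the work piece with the black tube (not the silver or brass one) and lower it, tube upwards, into the nest so that its board lies flat inside the blue frame. Set the work piece down, do not drop it.

Things in the scene. Friction and masses are not known exactly. Their poses are not given: they have to be found in the camera images.
- nest (a point): Centre of the nest on the fixed milling table (green base, bare aluminium top 160 x 240 mm whose face is 60 mm above the bench, two black hand wheels). The nest is a rectangle of bare table framed by four blue strips 12 mm wide and 8 mm high; inside it measures 72 mm along x and 142 mm along y. The point lies on the aluminium face, in the middle of the frame; z up, y along the nest's long side.
- clamp: Loose dark steel step clamp lying flat in the nest at the start, 0.25 to 0.5 kg. Origin: on its underside, below the small brass nut; y lengthwise, z up. It is 26 mm wide (x). The grip block, 30 mm high with upright sides, runs from y = -34 to +30 mm; beyond it three steps go down (22, 15, 8 mm high) to y = +54 mm. The brass nut (16 mm across) stands 7 mm above the block at x = y = 0.
- tray: Fixed open beech parts tray on the bench, outside 170 mm (x) by 140 mm (y), 45 mm high; walls and floor 8 mm thick, inside 154 x 124 mm, empty. Origin: centre of its underside; z up.
- black_piece: Loose work piece lying on the bench, 0.18 to 0.35 kg: a beech board 50 mm (x) by 120 mm (y) by 15 mm thick with a black tube 28 mm in diameter fixed over it along y, 120 mm long, axis 37 mm and top 51 mm above the underside; a 14 mm wide rib joins them. Origin: centre of the board's underside; y along the tube, z up; both ends are alike. Two like pieces with a silver and a brass tube lie beside it, neighbours 90 to 165 mm apart from centre to centre, in any order.
There are look-alikes about, which are no part of the job. Leave any purple or turquoise look-alike of the black_piece alone.

How it is judged:
By the outcome, as a careful person would: the job done as asked, in the order asked, and still so for the second after the job is handed in, with the robot touching nothing.
It also fails if it takes over 61 s, if anything falls off the work surface, if the arm or the gripper's body presses on something with over 40 N, if the wrist force passes 120 N, or if a joint passes its speed limit or range.

### The arm

A 7-joint arm with a two-finger parallel gripper is mounted at the origin on the work surface. World frame = base frame: x ahead of the robot, y to its left, z up, the work surface at z = 0. Lengths are in m, angles in rad, forces in N, time in s.
With the tool pointing down it reaches from about 0.425 to 0.875 m from the base axis. Payload 4.7 kg.
Tool frame: the origin (TCP) lies between the finger pads; the fingertips stand 14 mm ahead of it and the grasp point (between the pads) lies 5 mm behind it; z points along the fingers, y is the line along which they close (so a half turn about z gives the same grasp; the last joint's range is limited). The gripper opens to 87 mm and grips with 3 to 60 N. Pads are 19 mm wide; open, the fingers measure 117 mm over their backs; the gripper's body (75 mm by 190 mm) begins 51 mm behind the grasp point.
Start: joints at [-1.238, 0.321, -0.07, 1.45, 0.023, 1.371, -0.057], TCP at [0.204, 0.617, 0.237] pointing down, gripper open.
Joint ranges: [-2.86, 2.86], [-0.3, 2.09], [-1.38, 1.24], [0.06, 2.45], [-1.56, 4.7], [0.09, 2.05], [-2.69, 2.69]. Speed limits (rad/s): [2.57, 2.57, 3.14, 3.14, 3.14, 3.14, 3.14].

### API

Orientations are given as a rotation vector (axis times angle).
In Python, from bench import ctrl gives the robot as it stands.
- The arm moves only by the tool step_arm, never from a script. Its argument "commands" is a list of rows, each an object with "travel": the shift along the tool's x, y, z in m, a list of three; "turn": the turn, a rotation vector about the tool's x, y, z in degrees, a list of three. A call has 1 to 5 rows; each row is the pose to reach, as a shift and turn from the pose commanded when the call began, along the tool's axes at that moment; what a row does not reach only later rows make up. A row lasts 1/10 s, in which the tool goes at most 50 mm and 8.59 degrees, less where a joint would pass 70% of its speed; a pose out of reach is approached as far as the arm can. A call with a gripper value outside its range is refused whole. "gripper" is the opening, from 0 (shut) to 1 (fully open), set as the call begins (left out, the last holds). The fingers move at their own pace and stop on an object; "force" is the grip in N (left out, the last holds). Time passes only in rows, so rows that repeat a pose let the fingers close. It gives the time, the measured TCP pose, the force, the opening and the grip force at its end, in the units of the state.
- ctrl.get_state(): the state, without advancing time (a new reading comes with each control period).
- ctrl.get_image(name): name is "scene" or "top" or "wrist"; returns the picture (384x512x3 uint8, red, green, blue); there is no depth.
- ctrl.camera_model(name): a dict with "fx", "fy", "cx", "cy" (pixels), "R" (3x3) and "t" (3): a world point X has camera coordinates R X + t; the wrist camera has in their place "T_tool_cam" (4x4, takes a point from camera to tool coordinates, whose origin is the TCP and whose axes are the flange's). Camera axes: x right, y down, z forward; pixel columns grow to the right and rows downward; lengths in m; the calibration is good to about 2 mm. The wrist camera is an equidistant fisheye: a pixel r from the principal point sees the ray r / f radians off the axis. A picture is of the moment at which its call begins: read the wrist's pose just before it. camera_model takes no time and is no camera call.
- ctrl.close_job(): hands the job in; it is judged then, once.
The state is a dict: "time": time; "joint_positions": joint angles; "qd": joint speeds; "joint_torque": joint torques, N m; "position": TCP position; "tool_rot": TCP orientation; "ft_force": force on the tool from outside, world axes, zero at the start; "torque": the same for the moment, N m; "grip_width": opening from 0.0 (shut) to 1.0 (fully open); "grip_force": force on a finger pad.
Only numpy, scipy, OpenCV 4.12 (cv2) and the standard library are available. Lean on these libraries where they do the work, as an engineer would, in place of code of your own. Each camera call takes 0.05 s, during which the arm holds its last target. There are 200 camera calls.

## Working session

There is one attempt and no reset: what is moved stays moved. The work goes in short steps, Python scripts to look and compute and a tool call to move; the robot and the scene stay as the last step left them, time stands still between calls to the robot, and variables do not carry over. Pictures are saved under pics/ and viewed, at most 10 in all, crops included, and the job is handed in when it is done.

Besides the shell and the picture viewer there is one more tool, called after "Emit:" as a command line: name --argument value ..., lists and objects as JSON in quotes. step_arm: Moves the arm, as the interface text tells. Its arguments: {"type":"object","properties":{"commands":{"type":"array"},"gripper":{"type":"number"},"force":{"type":"number"}},"required":["commands"]}

```bash
mkdir -p pics; ls; python3 - <<'E'
from bench import ctrl
import cv2,numpy as np
s=ctrl.get_state();print(s)
for n in("scene","top","wrist"):
    im=ctrl.get_image(n)[:,:,::-1];cv2.imwrite(f"pics/{n}0.png",im)
    print(n,ctrl.camera_model(n))
E
```

```text
pics
{'time': 0.0, 'joint_positions': array([-1.23791193,  0.32179888, -0.07010456,  1.45168865,  0.02260942,
        1.37076252, -0.05687826]), 'qd': array([ 0.00109513,  0.00075439, -0.00045866, -0.00124479,  0.00103836,
       -0.0008851 , -0.00121873]), 'joint_torque': array([-5.91866155e-04, -4.91303337e+01, -4.03946433e-01, -3.12530279e+01,
       -6.37592515e-02,  4.38487914e-02,  1.87615096e-04]), 'position': array([0.20359176, 0.61674324, 0.23547044]), 'tool_rot': array([-4.98482557e-01, -3.10159197e+00,  2.92081959e-03]), 'ft_force': array([ 0.03778114, -0.00253675,  0.19344934]), 'torque': array([ 0.02598202, -0.05706907,  0.01037291]), 'grip_force': 0.0, 'grip_width': 0.9985836652759928}
scene {'fx': 352.2858754528688, 'fy': 352.2858754528688, 'cx': 262.8037154654805, 'cy': 187.84286386359983, 'R': array([[-0.44683265,  0.89459702,  0.0060633 ],
       [ 0.56895357,  0.28939774, -0.76976671],
       [-0.69038571, -0.34050716, -0.63829652]]), 't': array([ 0.26146535, -0.18587163,  1.41779028])}
top {'fx': 368.9796072924612, 'fy': 368.9796072924612, 'cx': 255.44253467770972, 'cy': 184.8396967795345, 'R': array([[-0.0263301 , -0.99943933, -0.020682  ],
       [-0.9972163 ,  0.02770405, -0.0692252 ],
       [ 0.06975936,  0.01880172, -0.99738665]]), 't': array([-0.03820108,  0.46696169,  1.17272569])}
wrist {'fx': 297.3186396354542, 'fy': 297.3186396354542, 'cx': 251.24658366443506, 'cy': 191.24272125900148, 'T_tool_cam': array([[-7.14210976e-05, -9.70083235e-01, -2.42772553e-01,
         6.68780028e-02],
       [ 9.99999072e-01, -3.99512757e-04,  1.30220485e-03,
         8.16768149e-04],
       [-1.36023783e-03, -2.42772234e-01,  9.70082363e-01,
        -1.47646371e-01],
       [ 0.00000000e+00,  0.00000000e+00,  0.00000000e+00,
         1.00000000e+00]])}
```

```bash
cd pics; python3 -c "
import cv2
for n in('scene','top'):
    cv2.imwrite(n+'0b.png',cv2.resize(cv2.imread(n+'0.png'),(800,600),interpolation=3))"
```

```text
(no output)
```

View pics/top0b.png

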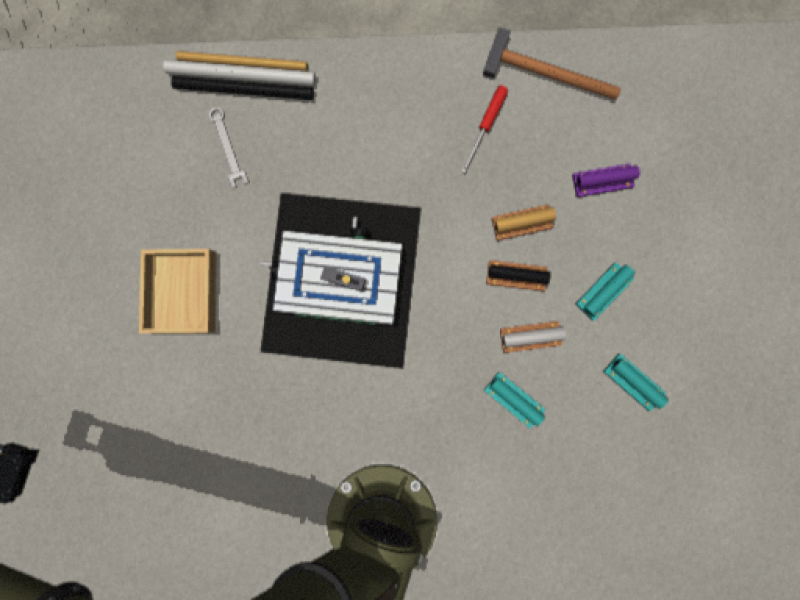

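View pics/scene0b.png

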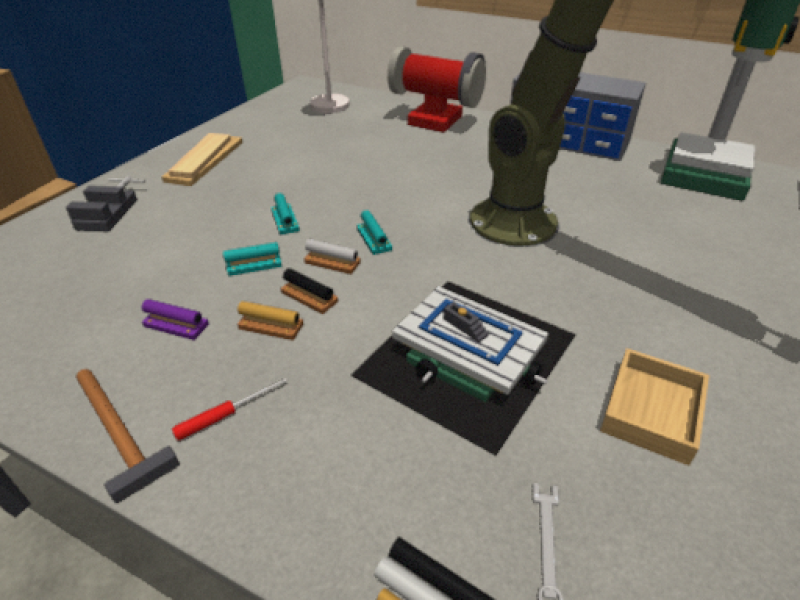

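The top view (800x600) shows these candidates for the black piece:
- Brass piece at (524,221).
- **Black tube on a beech board at (519,276), my choice by the description.**
- Silver piece at (533,336).
- Purple piece at (606,181).
- Turquoise pieces at (605,291), (515,399) and (636,382).
- Black rod stock at (243,88), which has no board.

The other items are the clamp at (346,280), the nest at (339,277) and the tray at (177,291).

```bash
cat > h.py <<'E'
import numpy as np,cv2
from bench import ctrl
from scipy.spatial.transform import Rotation as Ro
def ray(name,px,st=None):
    m=ctrl.camera_model(name);px=np.atleast_2d(px).astype(float)
    d=(px-[m['cx'],m['cy']])/m['fx']
    if name=='wrist':
        th=np.linalg.norm(d,axis=1,keepdims=True)
        c=np.c_[d*np.sinc(th/np.pi)/1,np.cos(th)]
        c[:,:2]=d/np.maximum(th,1e-9)*np.sin(th)
        T=m['T_tool_cam'];R=Ro.from_rotvec(st['tool_rot']).as_matrix()
        return R@T[:3,3]+st['position'],(c@T[:3,:3].T)@R.T
    return -m['R'].T@m['t'],np.c_[d,np.ones(len(d))]@m['R']
def toz(name,px,z,st=None):
    o,d=ray(name,px,st);return o+d*((z-o[2])/d[:,2])[:,None]
def proj(P,st):  # world -> wrist pixel
    m=ctrl.camera_model('wrist');T=m['T_tool_cam'];R=Ro.from_rotvec(st['tool_rot']).as_matrix()
    c=(((np.atleast_2d(P)-st['position'])@R)-T[:3,3])@T[:3,:3]
    r=np.linalg.norm(c[:,:2],axis=1);th=np.arctan2(r,c[:,2])
    return c[:,:2]/r[:,None]*(th*m['fx'])[:,None]+[m['cx'],m['cy']]
def go(p,yaw):
    """travel (mm) and turn (deg about tool z) to world p with tool-y at world angle yaw (deg, mod 180), tool down"""
    s=ctrl.get_state();R=Ro.from_rotvec(s['tool_rot']).as_matrix()
    y=np.degrees(np.arctan2(R[1,1],R[0,1]));d=(yaw-y+90)%180-90
    t=np.radians(y+d);ty=np.array([np.cos(t),np.sin(t),0]);tz=np.array([0,0,-1.]);Rt=np.c_[np.cross(ty,tz),ty,tz]
    rv=Ro.from_matrix(R.T@Rt).as_rotvec(degrees=True)
    print('pos',s['position'].round(4),'yaw',y.round(1),'travel mm',(R.T@(np.array(p)-s['position'])*1e3).round(1),'turn',rv.round(1),'q7',s['joint_positions'][6].round(2),'t',s['time'])
E
python3 - <<'E'
from h import *
im=cv2.imread('pics/top0.png');k=.64
for n,p,z in(('black',(519,276),.037),('nest',(339,277),.068),('nut',(346,280),.097),('tray',(177,291),.045),('steptip',(322,274),.07),('b1',(489,272),.037),('b2',(549,279),.037)):
    print(n,toz('top',np.array(p)*k,z).round(4))
hsv=cv2.cvtColor(im,cv2.COLOR_BGR2HSV)
m=cv2.inRange(hsv,(100,120,40),(125,255,255));m[:,:180]=0;m[:,260:]=0;m[:140]=0;m[215:]=0
pts=cv2.findNonZero(m)
r=cv2.minAreaRect(pts);b=toz('top',cv2.boxPoints(r),.068);print(r,b.round(4),b.mean(0).round(4))
c=np.hstack([cv2.resize(im[140:215,170:255],None,fx=4.5,fy=4.5,interpolation=3),cv2.resize(im[140:215,305:390],None,fx=4.5,fy=4.5,interpolation=3)])
cv2.imwrite('pics/crop1.png',c)
E
```

```text
black [[ 0.4835 -0.2939  0.037 ]]
nest [[0.4888 0.0665 0.068 ]]
nut [[0.4799 0.0495 0.097 ]]
tray [[0.4718 0.3988 0.045 ]]
steptip [[0.4955 0.0998 0.07  ]]
b1 [[ 0.4933 -0.2338  0.037 ]]
b2 [[ 0.4757 -0.3538  0.037 ]]
((215.36587524414062, 176.7073211669922), (52.565406799316406, 29.374788284301758), 6.340191841125488) [[ 0.4569  0.1579  0.068 ]
 [ 0.5474  0.1466  0.068 ]
 [ 0.5246 -0.0153  0.068 ]
 [ 0.4346 -0.0031  0.068 ]] [0.4909 0.0715 0.068 ]
```

View pics/crop1.png

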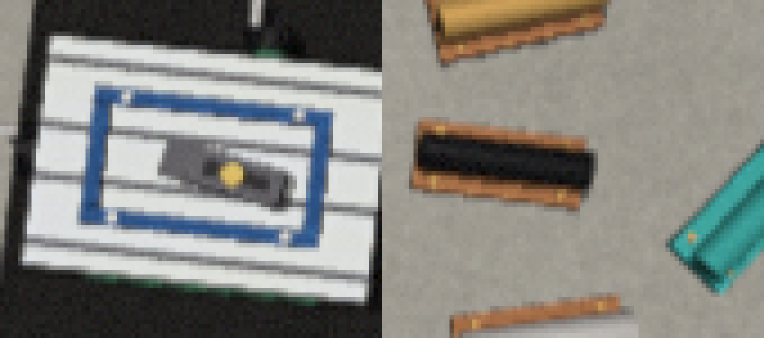

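The crop confirms the choice: a black tube on a beech board (right half). The clamp's steps point left, towards +y, with the nut at (231,174) in the left half.

```bash
python3 - <<'E'
from h import *
go((.478,.05,.22),-15)
E
```

```text
pos [0.2037 0.6168 0.2357] yaw 71.7 travel mm [-438.2 -452.3   16.4] turn [-0.1  0.1 86.7] q7 -0.06 t 0.15
```

Emit:
step_arm --commands '[{"travel": [-0.034, -0.035, 0], "turn": [0, 0, 8.5]}, {"travel": [-0.068, -0.07, 0], "turn": [0, 0, 17]}, {"travel": [-0.102, -0.105, 0], "turn": [0, 0, 25.5]}, {"travel": [-0.136, -0.14, 0], "turn": [0, 0, 34]}, {"travel": [-0.17, -0.175, 0], "turn": [0, 0, 42.5]}]' --gripper 0.7

```text
time: 0.65
position: [0.3109, 0.3957, 0.2363]
tool_rot: [-1.597, -2.705, 0.0]
ft_force: [1.1, -0.2, -0.2]
grip_width: 0.719
grip_force: 0.0
```

```bash
python3 - <<'E'
from h import *
go((.478,.05,.22),-15)
E
```

```text
pos [0.3109 0.3957 0.2363] yaw 28.9 travel mm [-383.4  -20.7   16.3] turn [-0.   0.  43.9] q7 -0.45 t 0.65
```

Emit:
step_arm --commands '[{"travel": [-0.049, -0.003, 0.002], "turn": [0, 0, 8.5]}, {"travel": [-0.098, -0.005, 0.004], "turn": [0, 0, 17]}, {"travel": [-0.147, -0.008, 0.006], "turn": [0, 0, 25.5]}, {"travel": [-0.196, -0.011, 0.008], "turn": [0, 0, 34]}, {"travel": [-0.245, -0.014, 0.01], "turn": [0, 0, 42.5]}]'

```text
time: 1.15
position: [0.4182, 0.1752, 0.2265]
tool_rot: [-2.469, -1.942, -0.001]
ft_force: [0.2, 0.6, -0.1]
grip_width: 0.7
grip_force: 0.0
```

```bash
python3 - <<'E'
from h import *
go((.478,.05,.22),-15)
E
```

```text
pos [0.4182 0.1752 0.2265] yaw -13.6 travel mm [-107.6   87.6    6.5] turn [ 0.  -0.   1.4] q7 -0.73 t 1.15
```

Emit:
step_arm --commands '[{"travel": [-0.036, 0.029, 0.002], "turn": [0, 0, 1]}, {"travel": [-0.072, 0.058, 0.004], "turn": [0, 0, 1.4]}, {"travel": [-0.108, 0.088, 0.006], "turn": [0, 0, 1.4]}, {"travel": [-0.108, 0.088, 0.006], "turn": [0, 0, 1.4]}]'

```text
time: 1.55
position: [0.4804, 0.0446, 0.2206]
tool_rot: [2.495, 1.904, -0.001]
ft_force: [0.3, 0.6, 0.9]
grip_width: 0.701
grip_force: 0.0
```

```bash
python3 - <<'E'
from h import *
s=ctrl.get_state();im=ctrl.get_image('wrist')[:,:,::-1]
cv2.imwrite('pics/w1.png',cv2.resize(im,(800,600),interpolation=3))
np.save('w1.npy',[s],allow_pickle=True);print(s['position'],s['tool_rot'],proj([.48,.05,.097],s))
E
```

```text
[0.48043384 0.04456344 0.22061918] [ 2.49493735e+00  1.90426169e+00 -8.84621360e-04] [[249.94586303 184.91943162]]
```

View pics/w1.png

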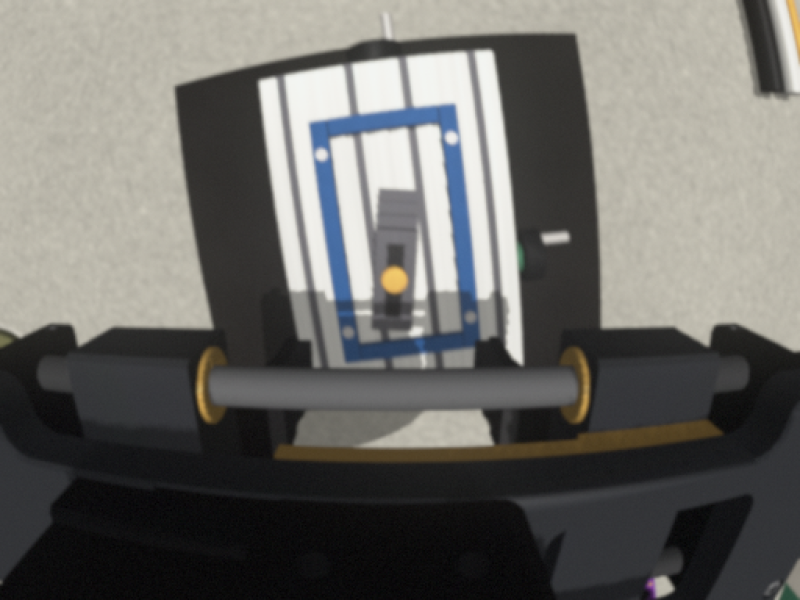

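The wrist view shows the nut at (394,279). The clamp's step end is at (400,190) and its block end at (392,325). The outer frame corners are at (310,124), (456,104), (480,344) and (346,361).

```bash
python3 - <<'E'
from h import *
s=np.load('w1.npy',allow_pickle=True)[0];k=.64
print('nut',toz('wrist',np.array([394,279])*k,.096,s))
a=toz('wrist',np.array([(400,190),(380,190),(418,192)])*k,.068,s);print(a.round(4))
b=toz('wrist',np.array([(392,325),(373,326),(411,325)])*k,.082,s);print(b.round(4))
d=a[0]-b[0];yc=np.degrees(np.arctan2(d[1],d[0]));print('clamp len yaw',yc,np.linalg.norm(d[:2]))
c=toz('wrist',np.array([(310,124),(456,104),(480,344),(346,361)])*k,.068,s);print(c.round(4),c.mean(0),[np.linalg.norm(c[i]-c[i-1]).round(4) for i in range(4)])
l=c[0]+c[1]-c[2]-c[3];print('nest yaw',np.degrees(np.arctan2(l[1],l[0])))
n=toz('wrist',np.array([394,279])*k,.096,s)[0]
go((n[0],n[1],.085),yc-90)
E
```

```text
nut [[0.48354643 0.05511063 0.096     ]]
[[0.5013 0.1048 0.068 ]
 [0.4889 0.1082 0.068 ]
 [0.5121 0.1006 0.068 ]]
[[0.4737 0.0235 0.082 ]
 [0.4617 0.0261 0.082 ]
 [0.4855 0.0202 0.082 ]]
clamp len yaw 71.2559882386722 0.08587118135443897
[[ 0.4571  0.1625  0.068 ]
 [ 0.5509  0.1502  0.068 ]
 [ 0.5277 -0.0104  0.068 ]
 [ 0.4347  0.0023  0.068 ]] [0.49259521 0.0761421  0.068     ] [np.float64(0.1618), np.float64(0.0946), np.float64(0.1623), np.float64(0.0938)]
nest yaw 81.9089194877666
pos [0.4793 0.0484 0.2204] yaw -15.1 travel mm [  7.7   2.3 135.4] turn [0.  0.  3.7] q7 -0.44 t 1.6
```

Emit:
step_arm --commands '[{"travel": [0.004, 0.002, 0.03], "turn": [0, 0, 3.7]}, {"travel": [0.005, 0.002, 0.05], "turn": [0, 0, 3.7]}, {"travel": [0.005, 0.002, 0.05], "turn": [0, 0, 3.7]}, {"travel": [0.005, 0.002, 0.05], "turn": [0, 0, 3.7]}, {"travel": [0.005, 0.002, 0.05], "turn": [0, 0, 3.7]}]' --gripper 0.6

```text
time: 2.1
position: [0.4825, 0.0569, 0.1718]
tool_rot: [2.546, 1.839, 0.003]
ft_force: [0.6, 0.0, -0.3]
grip_width: 0.598
grip_force: 0.0
```

```bash
python3 - <<'E'
from h import *
s=ctrl.get_state();im=ctrl.get_image('wrist')[:,:,::-1];print(s['qd'].round(3))
cv2.imwrite('pics/w2.png',cv2.resize(im,(800,600),interpolation=3))
np.save('w2.npy',[s],allow_pickle=True)
hsv=cv2.cvtColor(im,cv2.COLOR_BGR2HSV)
m=cv2.inRange(hsv,(12,110,110),(30,255,255));n,l,st,c=cv2.connectedComponentsWithStats(m)
for i in range(1,n):
    if st[i,4]>30: print(st[i],c[i],toz('wrist',c[i],.096,s).round(4))
go((.48,.05,.085),-19)
E
```

```text
[ 0.002 -0.004  0.005 -0.004  0.001 -0.001  0.002]
[246 199  19  19 290] [254.98275862 208.        ] [[0.4837 0.054  0.096 ]]
[139 226  10  45 205] [142.75121951 249.11219512] [[0.3799 0.0484 0.096 ]]
[356 226   5   9  31] [358.19354839 229.87096774] [[0.5603 0.0075 0.096 ]]
[354 236  10  35 133] [359.71428571 254.28571429] [[ 0.5573 -0.0159  0.096 ]]
[401 373   8  11  44] [404.79545455 378.59090909] [[ 0.593  -0.2254  0.096 ]]
pos [0.4826 0.0567 0.1719] yaw -18.3 travel mm [-7.3 -0.5 86.9] turn [ 0.1 -0.1  0.7] q7 -0.49 t 2.15
```

View pics/w2.png

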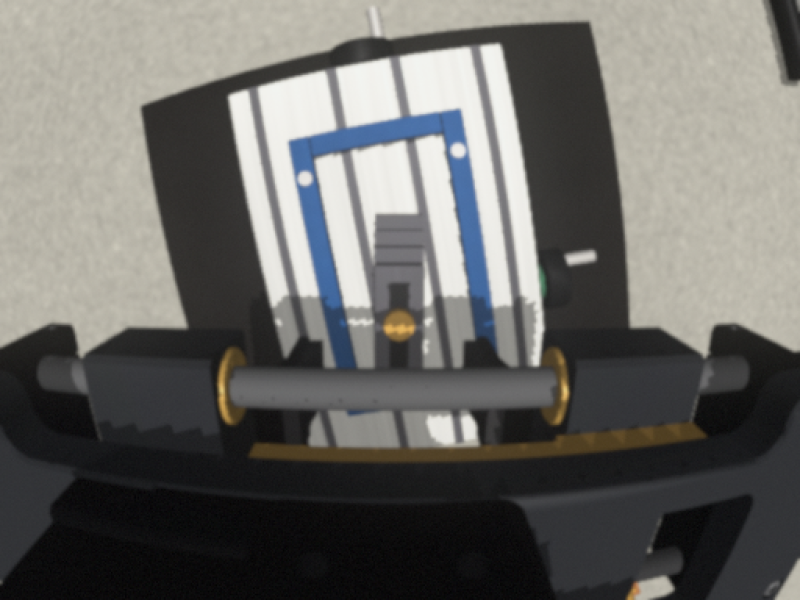

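The nut is at (399,327), and the clamp's axis is upright in the image, between the fingers. I'll descend with the tips staying just above the frame strips.

Emit:
step_arm --commands '[{"travel": [-0.001, 0.001, 0.03], "turn": [0, 0, 0]}, {"travel": [-0.002, 0.0017, 0.06], "turn": [0, 0, 0]}, {"travel": [-0.002, 0.0017, 0.08], "turn": [0, 0, 0]}, {"travel": [-0.002, 0.0017, 0.087], "turn": [0, 0, 0]}, {"travel": [-0.002, 0.0017, 0.087], "turn": [0, 0, 0]}]'

```text
time: 2.65
position: [0.483, 0.0539, 0.0839]
tool_rot: [2.547, 1.839, 0.0]
ft_force: [-0.3, 0.0, 0.7]
grip_width: 0.603
grip_force: 0.0
```

Emit:
step_arm --commands '[{"travel": [0, 0, 0], "turn": [0, 0, 0]}, {"travel": [0, 0, 0], "turn": [0, 0, 0]}, {"travel": [0, 0, 0], "turn": [0, 0, 0]}, {"travel": [0, 0, 0], "turn": [0, 0, 0]}, {"travel": [0, 0, 0], "turn": [0, 0, 0]}]' --gripper 0.1 --force 35

```text
time: 3.15
position: [0.4837, 0.0538, 0.0842]
tool_rot: [2.547, 1.838, 0.003]
ft_force: [0.7, -0.3, 2.1]
grip_width: 0.299
grip_force: 35.0
```

Emit:
step_arm --commands '[{"travel": [0, 0, -0.02], "turn": [0, 0, 0]}, {"travel": [0, 0, -0.05], "turn": [0, 0, 0]}, {"travel": [0, 0, -0.08], "turn": [0, 0, 0]}, {"travel": [0, 0, -0.08], "turn": [0, 0, 0]}]'

```text
time: 3.55
position: [0.4851, 0.0542, 0.1668]
tool_rot: [2.546, 1.837, 0.01]
ft_force: [1.7, 0.1, -3.2]
grip_width: 0.297
grip_force: 35.0
```

```bash
python3 - <<'E'
from h import *
# tray pose from top picture: beech colour
im=cv2.imread('pics/top0.png');hsv=cv2.cvtColor(im,cv2.COLOR_BGR2HSV)
m=cv2.inRange(hsv,(8,60,90),(25,255,255));m[:,:80]=0;m[:,145:]=0;m[:150]=0;m[220:]=0
r=cv2.minAreaRect(cv2.findNonZero(m));b=toz('top',cv2.boxPoints(r),.045);print(b.round(3),b.mean(0))
c=b.mean(0);go((c[0],c[1],.164),0)
E
```

```text
[[0.389 0.476 0.045]
 [0.561 0.477 0.045]
 [0.557 0.332 0.045]
 [0.386 0.333 0.045]] [0.47313479 0.40455396 0.045     ]
pos [0.4851 0.0542 0.1668] yaw -18.4 travel mm [ 328.8 -121.7    3.6] turn [  0.3  -0.2 -18.4] q7 -0.48 t 3.55
```

Emit:
step_arm --commands '[{"travel": [0.044, -0.016, 0], "turn": [0, 0, -3.5]}, {"travel": [0.088, -0.033, 0], "turn": [0, 0, -7]}, {"travel": [0.132, -0.049, 0], "turn": [0, 0, -10.5]}, {"travel": [0.176, -0.066, 0], "turn": [0, 0, -14]}, {"travel": [0.22, -0.082, 0], "turn": [0, 0, -18]}]'

```text
time: 4.05
position: [0.4727, 0.2896, 0.1614]
tool_rot: [-2.225, -2.217, 0.005]
ft_force: [1.2, -0.4, -3.1]
grip_width: 0.296
grip_force: 35.0
```

```bash
python3 - <<'E'
from h import *
go((.473,.392,.12),0)
E
```

```text
pos [0.4727 0.2896 0.1614] yaw -0.2 travel mm [1.025e+02 1.000e-01 4.120e+01] turn [-0.2  0.1 -0.2] q7 -0.55 t 4.05
```

Emit:
step_arm --commands '[{"travel": [0.04, 0, 0.008], "turn": [0, 0, 0]}, {"travel": [0.08, 0, 0.02], "turn": [0, 0, 0]}, {"travel": [0.102, 0, 0.03], "turn": [0, 0, 0]}, {"travel": [0.102, 0, 0.041], "turn": [0, 0, 0]}, {"travel": [0.102, 0, 0.041], "turn": [0, 0, 0]}]'

```text
time: 4.55
position: [0.4728, 0.3886, 0.1183]
tool_rot: [2.227, 2.215, -0.012]
ft_force: [-1.1, -1.3, -4.7]
grip_width: 0.294
grip_force: 35.0
```

```bash
python3 - <<'E'
from h import *
go((.473,.392,.035),0)
s=ctrl.get_state();im=ctrl.get_image('wrist')[:,:,::-1]
cv2.imwrite('pics/w3.png',cv2.resize(im,(800,600),interpolation=3));np.save('w3.npy',[s],allow_pickle=True)
E
```

```text
pos [0.4728 0.3886 0.1183] yaw -0.3 travel mm [ 3.9  0.6 83.3] turn [-0.3  0.3 -0.3] q7 -0.66 t 4.55
```

View pics/w3.png

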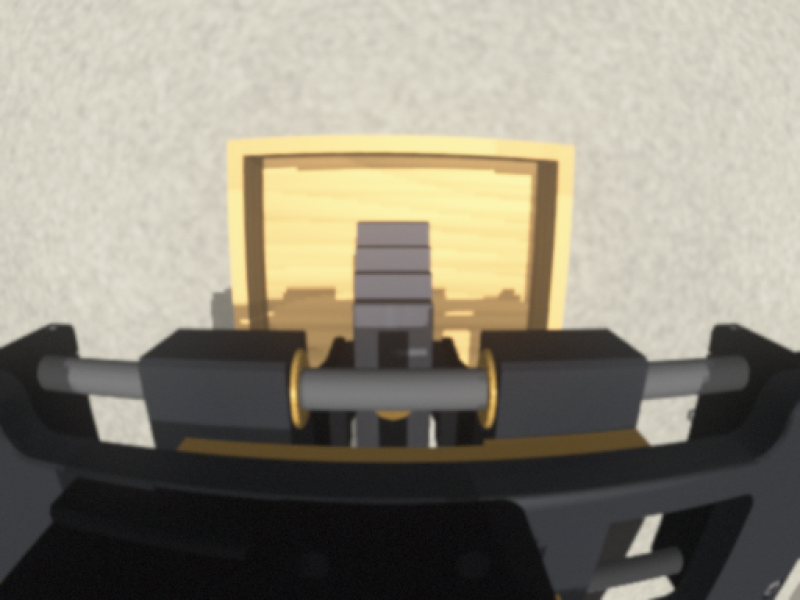

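The clamp is held level and centred over the tray, whose far rim is at row 137.

```bash
python3 - <<'E'
from h import *
s=np.load('w3.npy',allow_pickle=True)[0]
print(toz('wrist',np.array([(228,140),(400,136),(574,146)])*.64,.045,s).round(4))
go((.473,.392,.037),0)
E
```

```text
[[0.392  0.4806 0.045 ]
 [0.4758 0.4787 0.045 ]
 [0.5615 0.4773 0.045 ]]
pos [0.474  0.388  0.1198] yaw -0.4 travel mm [ 4.3 -0.7 82.8] turn [-0.2  0.3 -0.4] q7 -0.66 t 4.6
```

Emit:
step_arm --commands '[{"travel": [0.008, 0, 0.03], "turn": [0, 0, 0]}, {"travel": [0.009, 0, 0.055], "turn": [0, 0, 0]}, {"travel": [0.009, 0, 0.073], "turn": [0, 0, 0]}, {"travel": [0.009, 0, 0.082], "turn": [0, 0, 0]}, {"travel": [0.009, 0, 0.085], "turn": [0, 0, 0]}]'

```text
time: 5.1
position: [0.4752, 0.3977, 0.037]
tool_rot: [2.23, 2.212, -0.002]
ft_force: [-0.1, -0.7, -3.2]
grip_width: 0.296
grip_force: 35.0
```

Emit:
step_arm --commands '[{"travel": [0, 0, 0.001], "turn": [0, 0, 0]}, {"travel": [0, 0, 0.002], "turn": [0, 0, 0]}]'

```text
time: 5.3
position: [0.476, 0.3997, 0.0369]
tool_rot: [2.229, 2.214, 0.004]
ft_force: [0.0, -0.1, -3.0]
grip_width: 0.294
grip_force: 35.0
```

Emit:
step_arm --commands '[{"travel": [0, 0, 0.001], "turn": [0, 0, 0]}, {"travel": [0, 0, 0.002], "turn": [0, 0, 0]}, {"travel": [0, 0, 0.003], "turn": [0, 0, 0]}]'

```text
time: 5.6
position: [0.4752, 0.3996, 0.0329]
tool_rot: [-2.228, -2.215, -0.001]
ft_force: [0.4, 0.1, -3.6]
grip_width: 0.294
grip_force: 35.0
```

Emit:
step_arm --commands '[{"travel": [0, 0, 0.001], "turn": [0, 0, 0]}, {"travel": [0, 0, 0.002], "turn": [0, 0, 0]}, {"travel": [0, 0, 0.002], "turn": [0, 0, 0]}]'

```text
time: 5.9
position: [0.4752, 0.3995, 0.0322]
tool_rot: [-2.228, -2.214, -0.0]
ft_force: [-3.6, -2.1, 6.7]
grip_width: 0.299
grip_force: 35.0
```

Contact with the tray floor. Releasing and lifting.

Emit:
step_arm --commands '[{"travel": [0, 0, 0], "turn": [0, 0, 0]}, {"travel": [0, 0, 0], "turn": [0, 0, 0]}, {"travel": [0, 0, 0], "turn": [0, 0, 0]}, {"travel": [0, 0, -0.005], "turn": [0, 0, 0]}, {"travel": [0, 0, -0.03], "turn": [0, 0, 0]}]' --gripper 0.6

```text
time: 6.4
position: [0.4732, 0.3979, 0.0582]
tool_rot: [2.228, 2.214, -0.009]
ft_force: [0.1, -0.9, -0.2]
grip_width: 0.582
grip_force: 0.0
```

```bash
python3 - <<'E'
from h import *
d=toz('top',np.array([(489,272),(549,279)])*.64,.037);d=d[0]-d[1];print(np.degrees(np.arctan2(d[1],d[0])))
go((.475,.40,.20),0);go((.483,-.294,.20),-9)
E
```

```text
81.6633495136093
pos [0.4732 0.3979 0.0582] yaw -0.4 travel mm [   1.5    1.2 -141.8] turn [-0.2  0.2 -0.4] q7 -0.66 t 6.4
pos [0.4732 0.3979 0.0582] yaw -0.4 travel mm [-692.4   13.6 -138.9] turn [-0.2  0.3  8.6] q7 -0.66 t 6.4
```

Emit:
step_arm --commands '[{"travel": [0, 0, -0.045], "turn": [0, 0, 0]}, {"travel": [-0.01, 0, -0.09], "turn": [0, 0, 0]}, {"travel": [-0.04, 0, -0.125], "turn": [0, 0, 0]}, {"travel": [-0.085, 0, -0.14], "turn": [0, 0, 0]}, {"travel": [-0.134, 0, -0.14], "turn": [0, 0, 0]}]'

```text
time: 6.9
position: [0.4757, 0.2658, 0.2043]
tool_rot: [2.226, 2.216, 0.011]
ft_force: [0.8, -0.3, -0.4]
grip_width: 0.6
grip_force: 0.0
```

Emit:
step_arm --commands '[{"travel": [-0.049, 0, 0], "turn": [0, 0, 1]}, {"travel": [-0.098, 0, 0], "turn": [0, 0, 2]}, {"travel": [-0.147, 0, 0], "turn": [0, 0, 3]}, {"travel": [-0.196, 0.001, 0], "turn": [0, 0, 4]}, {"travel": [-0.245, 0.001, 0], "turn": [0, 0, 5]}]'

```text
time: 7.4
position: [0.4735, 0.0184, 0.2012]
tool_rot: [2.324, 2.114, 0.003]
ft_force: [1.7, -0.1, 0.2]
grip_width: 0.602
grip_force: 0.0
```

```bash
python3 - <<'E'
from h import *
go((.483,-.294,.18),-8.5)
E
```

```text
pos [0.4735 0.0184 0.2012] yaw -5.4 travel mm [-310.1   38.8   20.9] turn [ 0.1 -0.1  3.1] q7 -0.21 t 7.4
```

Emit:
step_arm --commands '[{"travel": [-0.049, 0.006, 0], "turn": [0, 0, 1]}, {"travel": [-0.098, 0.012, 0], "turn": [0, 0, 2]}, {"travel": [-0.147, 0.018, 0], "turn": [0, 0, 3]}, {"travel": [-0.196, 0.024, 0], "turn": [0, 0, 3]}, {"travel": [-0.245, 0.03, 0], "turn": [0, 0, 3]}]'

```text
time: 7.9
position: [0.4805, -0.2283, 0.2013]
tool_rot: [2.377, 2.053, 0.003]
ft_force: [1.3, 0.4, 0.4]
grip_width: 0.598
grip_force: 0.0
```

Emit:
step_arm --commands '[{"travel": [-0.035, 0.004, 0.005], "turn": [0, 0, 0]}, {"travel": [-0.055, 0.007, 0.01], "turn": [0, 0, 0]}, {"travel": [-0.055, 0.007, 0.01], "turn": [0, 0, 0]}, {"travel": [-0.055, 0.007, 0.01], "turn": [0, 0, 0]}]'

```text
time: 8.3
position: [0.4795, -0.2814, 0.1905]
tool_rot: [-2.378, -2.052, -0.0]
ft_force: [0.1, 0.9, 0.7]
grip_width: 0.599
grip_force: 0.0
```

```bash
python3 - <<'E'
from h import *
s=ctrl.get_state();im=ctrl.get_image('wrist')[:,:,::-1];print(s['qd'].round(3))
cv2.imwrite('pics/w4.png',cv2.resize(im,(800,600),interpolation=3));np.save('w4.npy',[s],allow_pickle=True)
go((.483,-.294,.18),-8.5)
E
```

```text
[-0.027 -0.016 -0.022  0.006 -0.004  0.002  0.002]
pos [ 0.4799 -0.2805  0.1906] yaw -8.3 travel mm [-12.9   5.   10.6] turn [ 0.  -0.1  0.2] q7 0.48 t 8.35
```

View pics/w4.png

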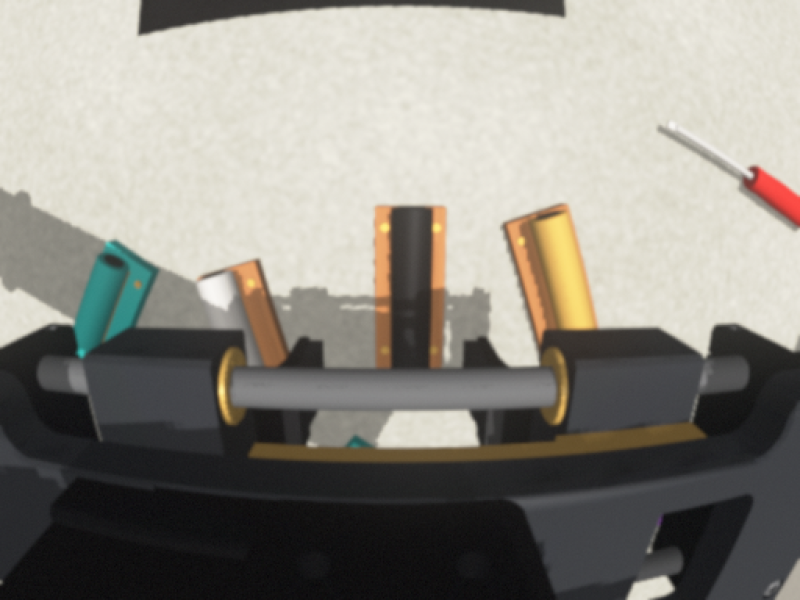

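The black piece is upright in the view between the fingers. Its board's far corners are at (376,207) and (446,208), and its sides reach (377,350) and (443,350). Silver and brass are clear to either side.

```bash
python3 - <<'E'
from h import *
s=np.load('w4.npy',allow_pickle=True)[0]
a=toz('wrist',np.array([(376,207),(446,208),(377,350),(444,350)])*.64,.015,s);print(a.round(4))
d=(a[0]+a[1]-a[2]-a[3])[:2];d/=np.linalg.norm(d);yw=np.degrees(np.arctan2(d[1],d[0]));e=(a[0]+a[1])[:2]/2
c=e-.06*d;print('yaw',yw,'c',c,np.linalg.norm(a[0]-a[1]))
go((c[0],c[1],.033),yw-90)
E
```

```text
[[ 0.475  -0.2281  0.015 ]
 [ 0.523  -0.2357  0.015 ]
 [ 0.4596 -0.3315  0.015 ]
 [ 0.5088 -0.3389  0.015 ]]
yaw 81.87447872882116 c [ 0.49051723 -0.29127813] 0.04861353220484818
pos [ 0.4799 -0.2805  0.1906] yaw -8.3 travel mm [ -9.3  12.  157.6] turn [ 0.  -0.1 -0.2] q7 0.48 t 8.35
```

Emit:
step_arm --commands '[{"travel": [-0.005, 0.008, 0.03], "turn": [0, 0, 0]}, {"travel": [-0.009, 0.012, 0.06], "turn": [0, 0, 0]}, {"travel": [-0.009, 0.012, 0.09], "turn": [0, 0, 0]}, {"travel": [-0.009, 0.012, 0.09], "turn": [0, 0, 0]}, {"travel": [-0.009, 0.012, 0.09], "turn": [0, 0, 0]}]' --gripper 0.7

```text
time: 8.85
position: [0.4907, -0.2911, 0.1011]
tool_rot: [-2.375, -2.056, -0.001]
ft_force: [-0.7, -0.5, 0.4]
grip_width: 0.696
grip_force: 0.0
```

```bash
python3 - <<'E'
from h import *
s=ctrl.get_state();im=ctrl.get_image('wrist')[:,:,::-1]
cv2.imwrite('pics/w5.png',cv2.resize(im,(800,600),interpolation=3));np.save('w5.npy',[s],allow_pickle=True)
go((.4905,-.2913,.033),-8.2)
E
```

```text
pos [ 0.4912 -0.2918  0.1021] yaw -8.3 travel mm [ 0.4 -0.9 69.1] turn [ 0.1 -0.  -0.1] q7 0.58 t 8.9
```

View pics/w5.png

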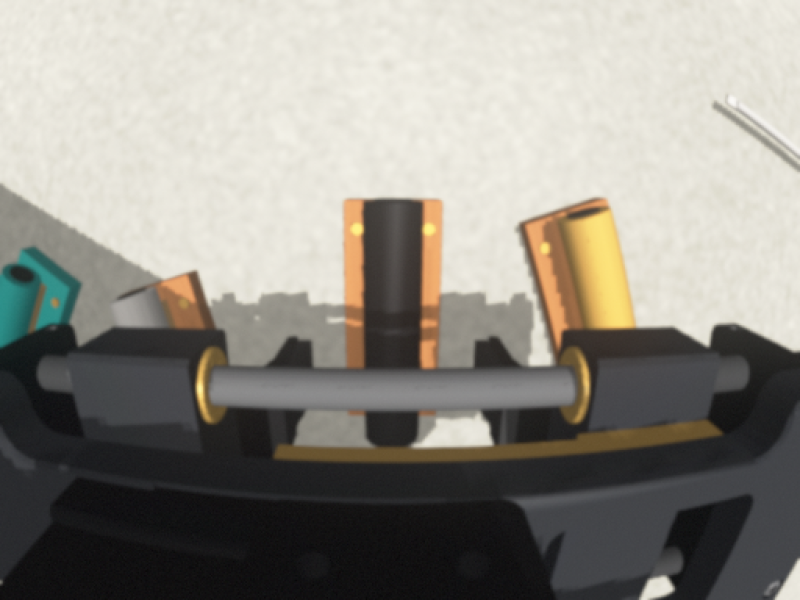

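The tube is centred at column 393, with the finger midpoint at 395. Descending and gripping.

Emit:
step_arm --commands '[{"travel": [0, -0.001, 0.03], "turn": [0, 0, 0]}, {"travel": [0, -0.001, 0.055], "turn": [0, 0, 0]}, {"travel": [0, -0.001, 0.066], "turn": [0, 0, 0]}, {"travel": [0, -0.001, 0.069], "turn": [0, 0, 0]}, {"travel": [0, -0.001, 0.069], "turn": [0, 0, 0]}]'

```text
time: 9.4
position: [0.4899, -0.2926, 0.0327]
tool_rot: [2.376, 2.053, 0.001]
ft_force: [-0.4, -0.7, 0.5]
grip_width: 0.699
grip_force: 0.0
```

Emit:
step_arm --commands '[{"travel": [0, 0, 0], "turn": [0, 0, 0]}, {"travel": [0, 0, 0], "turn": [0, 0, 0]}, {"travel": [0, 0, 0], "turn": [0, 0, 0]}, {"travel": [0, 0, 0], "turn": [0, 0, 0]}, {"travel": [0, 0, 0], "turn": [0, 0, 0]}]' --gripper 0.1 --force 35

```text
time: 9.9
position: [0.4892, -0.2923, 0.0317]
tool_rot: [2.377, 2.053, 0.001]
ft_force: [0.4, 0.3, 0.1]
grip_width: 0.334
grip_force: 2.2
```

```bash
python3 - <<'E'
from h import *
s=np.load('w5.npy',allow_pickle=True)[0]
a=toz('wrist',np.array([(345,200),(441,200)])*.64,.015,s);print(a.round(4),a.mean(0))
a=toz('wrist',np.array([(352,413),(432,413)])*.64,.015,s);print('near',a.mean(0))
s=np.load('w2.npy',allow_pickle=True)[0]
c=toz('wrist',np.array([(290,142),(460,110)])*.64,.068,s);print('nest far edge',c.round(4))
d=c[1]-c[0];u=np.array([-d[1],d[0],0])/np.linalg.norm(d);print('yaw',np.degrees(np.arctan2(u[1],u[0])),'centre',c.mean(0)-.083*u)
print(ctrl.get_state()['position'])
E
```

```text
[[ 0.4749 -0.2283  0.015 ]
 [ 0.5225 -0.2353  0.015 ]] [ 0.49869619 -0.23179777  0.015     ]
near [ 0.4812731  -0.34810696  0.015     ]
nest far edge [[0.4581 0.1619 0.068 ]
 [0.5506 0.1491 0.068 ]]
yaw 82.16327999212368 centre [0.49304005 0.07329313 0.068     ]
[ 0.48921283 -0.29230823  0.03171909]
```

Emit:
step_arm --commands '[{"travel": [0, 0, 0], "turn": [0, 0, 0]}, {"travel": [0, 0, 0], "turn": [0, 0, 0]}]'

```text
time: 10.1
position: [0.4893, -0.2924, 0.0317]
tool_rot: [2.377, 2.053, 0.001]
ft_force: [1.3, 0.3, 0.8]
grip_width: 0.309
grip_force: 35.0
```

Emit:
step_arm --commands '[{"travel": [0, 0, -0.02], "turn": [0, 0, 0]}, {"travel": [0, 0, -0.06], "turn": [0, 0, 0]}, {"travel": [0, 0, -0.1], "turn": [0, 0, 0]}, {"travel": [0, 0, -0.14], "turn": [0, 0, 0]}, {"travel": [0, 0, -0.14], "turn": [0, 0, 0]}]'

```text
time: 10.6
position: [0.4915, -0.2943, 0.1765]
tool_rot: [2.372, 2.048, 0.007]
ft_force: [0.0, -1.6, -2.7]
grip_width: 0.315
grip_force: 35.0
```

```bash
python3 - <<'E'
from h import *
go((.493,.072,.17),-8)
E
```

```text
pos [ 0.4915 -0.2943  0.1765] yaw -8.4 travel mm [362.6 -52.    5.5] turn [ 0.5  0.1 -0.4] q7 0.53 t 10.6
```

Emit:
step_arm --commands '[{"travel": [0.045, -0.0065, 0], "turn": [0, 0, 0]}, {"travel": [0.09, -0.013, 0], "turn": [0, 0, 0]}, {"travel": [0.135, -0.0195, 0], "turn": [0, 0, 0]}, {"travel": [0.18, -0.026, 0], "turn": [0, 0, 0]}, {"travel": [0.225, -0.0325, 0], "turn": [0, 0, 0]}]'

```text
time: 11.1
position: [0.4881, -0.063, 0.1701]
tool_rot: [-2.376, -2.052, 0.002]
ft_force: [0.8, 0.7, -3.4]
grip_width: 0.309
grip_force: 35.0
```

Emit:
step_arm --commands '[{"travel": [0.045, -0.0065, 0], "turn": [0, 0, 0]}, {"travel": [0.09, -0.013, 0], "turn": [0, 0, 0]}, {"travel": [0.137, -0.0195, 0], "turn": [0, 0, 0]}, {"travel": [0.137, -0.0195, 0], "turn": [0, 0, 0]}, {"travel": [0.137, -0.0195, 0], "turn": [0, 0, 0]}]'

```text
time: 11.6
position: [0.489, 0.0744, 0.1699]
tool_rot: [-2.374, -2.057, 0.005]
ft_force: [0.2, -0.2, -3.5]
grip_width: 0.308
grip_force: 35.0
```

```bash
python3 - <<'E'
from h import *
go((.493,.072,.11),-8)
s=ctrl.get_state();im=ctrl.get_image('wrist')[:,:,::-1]
cv2.imwrite('pics/w6.png',cv2.resize(im,(800,600),interpolation=3));np.save('w6.npy',[s],allow_pickle=True)
E
```

```text
pos [0.489  0.0744 0.1699] yaw -8.2 travel mm [-1.6  4.4 59.9] turn [-0.1  0.1 -0.2] q7 -0.33 t 11.6
```

View pics/w6.png

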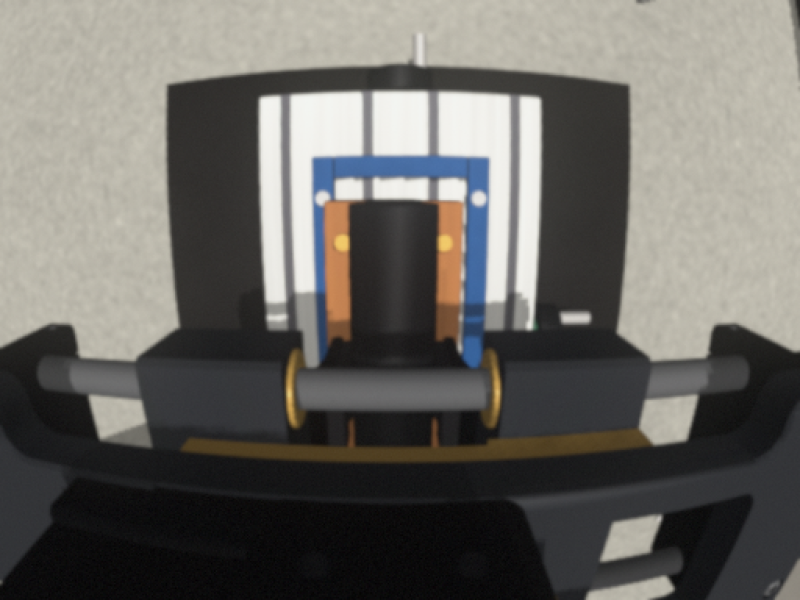

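The nest is empty and parallel to the held board. The frame's far corners are at (313,158) and (489,158), and the board's far corners at (324,202) and (463,202).

```bash
python3 - <<'E'
from h import *
s=np.load('w6.npy',allow_pickle=True)[0]
R=Ro.from_rotvec(s['tool_rot']).as_matrix()
f=toz('wrist',np.array([(313,158),(489,158)])*.64,.068,s);b=toz('wrist',np.array([(324,202),(463,202)])*.64,.153,s)
F=(f-s['position'])@R*1e3;B=(b-s['position'])@R*1e3
print('frame far edge in tool',F.round(1),'board',B.round(1))
fc=F.mean(0)-[83,0,0];bc=B.mean(0)-[60,0,0];print('shift',(fc-bc).round(1),'nestcentre world',f.mean(0)-.083*R[:,0])
go((.493,.072,.1),-8)
E
```

```text
frame far edge in tool [[ 82.4 -43.3 101.9]
 [ 82.8  51.  101.6]] board [[ 61.3 -25.1  16.9]
 [ 61.3  24.1  16.7]]
shift [-1.7  4.3 84.9] nestcentre world [0.49248738 0.07322848 0.06817233]
pos [0.4893 0.0728 0.1702] yaw -8.3 travel mm [-0.1  3.9 70.2] turn [-0.1  0.1 -0.3] q7 -0.33 t 11.65
```

Emit:
step_arm --commands '[{"travel": [-0.001, 0.004, 0.02], "turn": [0, 0, 0]}, {"travel": [-0.001, 0.004, 0.045], "turn": [0, 0, 0]}, {"travel": [-0.001, 0.004, 0.063], "turn": [0, 0, 0]}, {"travel": [-0.001, 0.004, 0.072], "turn": [0, 0, 0]}, {"travel": [-0.001, 0.004, 0.072], "turn": [0, 0, 0]}]'

```text
time: 12.15
position: [0.4929, 0.0702, 0.0981]
tool_rot: [-2.379, -2.05, 0.005]
ft_force: [-0.7, -0.6, -3.7]
grip_width: 0.31
grip_force: 35.0
```

Emit:
step_arm --commands '[{"travel": [0, 0, 0.001], "turn": [0, 0, 0]}, {"travel": [0, 0, 0.002], "turn": [0, 0, 0]}, {"travel": [0, 0, 0.003], "turn": [0, 0, 0]}]'

```text
time: 12.45
position: [0.4948, 0.072, 0.0974]
tool_rot: [2.377, 2.053, 0.003]
ft_force: [-0.5, -0.9, -4.3]
grip_width: 0.314
grip_force: 35.0
```

Emit:
step_arm --commands '[{"travel": [0, 0, 0.001], "turn": [0, 0, 0]}, {"travel": [0, 0, 0.002], "turn": [0, 0, 0]}, {"travel": [0, 0, 0.003], "turn": [0, 0, 0]}]'

```text
time: 12.75
position: [0.4942, 0.072, 0.0936]
tool_rot: [-2.377, -2.054, -0.0]
ft_force: [0.3, -0.1, -2.4]
grip_width: 0.31
grip_force: 35.0
```

Emit:
step_arm --commands '[{"travel": [0, 0, 0.001], "turn": [0, 0, 0]}, {"travel": [0, 0, 0.001], "turn": [0, 0, 0]}]'

```text
time: 12.95
position: [0.494, 0.0719, 0.0924]
tool_rot: [-2.377, -2.054, 0.0]
ft_force: [-0.5, -0.1, -3.4]
grip_width: 0.309
grip_force: 35.0
```

Emit:
step_arm --commands '[{"travel": [0, 0, 0.001], "turn": [0, 0, 0]}, {"travel": [0, 0, 0.001], "turn": [0, 0, 0]}, {"travel": [0, 0, 0.001], "turn": [0, 0, 0]}]'

```text
time: 13.25
position: [0.4942, 0.0719, 0.0917]
tool_rot: [2.377, 2.053, 0.001]
ft_force: [0.0, -0.8, -2.0]
grip_width: 0.313
grip_force: 35.0
```

Emit:
step_arm --commands '[{"travel": [0, 0, 0.0005], "turn": [0, 0, 0]}, {"travel": [0, 0, 0.001], "turn": [0, 0, 0]}, {"travel": [0, 0, 0.001], "turn": [0, 0, 0]}]'

```text
time: 13.55
position: [0.4942, 0.0719, 0.0916]
tool_rot: [-2.377, -2.053, -0.0]
ft_force: [-4.0, -0.1, 8.2]
grip_width: 0.312
grip_force: 35.0
```

The board is seated, since the force reversed. Releasing.

Emit:
step_arm --commands '[{"travel": [0, 0, 0], "turn": [0, 0, 0]}, {"travel": [0, 0, 0], "turn": [0, 0, 0]}, {"travel": [0, 0, 0], "turn": [0, 0, 0]}, {"travel": [0, 0, 0], "turn": [0, 0, 0]}]' --gripper 0.7

```text
time: 13.95
position: [0.4942, 0.0719, 0.0905]
tool_rot: [2.377, 2.053, 0.0]
ft_force: [-0.3, -0.1, -0.3]
grip_width: 0.59
grip_force: 0.0
```

Emit:
step_arm --commands '[{"travel": [0, 0, -0.02], "turn": [0, 0, 0]}, {"travel": [0, 0, -0.06], "turn": [0, 0, 0]}, {"travel": [0, 0, -0.1], "turn": [0, 0, 0]}, {"travel": [0, 0, -0.14], "turn": [0, 0, 0]}, {"travel": [0, 0, -0.14], "turn": [0, 0, 0]}]'

```text
time: 14.45
position: [0.4975, 0.0724, 0.2362]
tool_rot: [2.375, 2.051, 0.016]
ft_force: [0.7, 0.9, 0.3]
grip_width: 0.699
grip_force: 0.0
```

```bash
python3 - <<'E'
from h import *
w=ctrl.get_image('wrist')[:,:,::-1];t=ctrl.get_image('scene')[:,:,::-1]
c=np.vstack([cv2.resize(w[20:260,60:460],(480,288)),cv2.resize(t[170:300,220:460],(480,260),interpolation=3)])
cv2.imwrite('pics/end.png',c)
E
```

```text
(no output)
```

View pics/end.png

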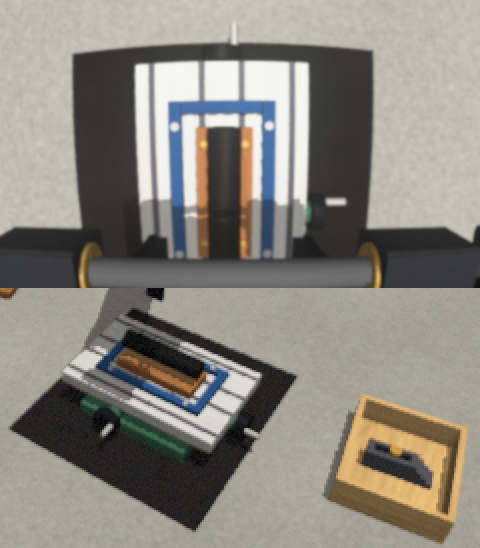

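The black piece lies flat inside the blue frame with its tube up (upper picture, around (225,190)). The clamp lies in the tray (lower picture, around (397,462)).

```bash
python3 -c "
from bench import ctrl
print(ctrl.close_job())"
```

```text
the job is handed in; nothing more can be done
None
```

The clamp is in the beech tray, the black-tube work piece lies flat in the nest with its tube up, and the job was handed in at about 14.5 s of the 61 s allowed.

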